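# Lever open the chip-chute flap and hold it

### The job

The heavy steel flap over the bench's chip chute has to be held open with its lever. With the fingertips, push the peg of the swivelling stop so that the stop swings out from under the lever as far as it goes; then press the long end of the lever all the way down onto its rubber pad, so that its short end raises the flap, and finish still holding it down there. Do not touch the flap itself, leave the lever lying in its slots, and leave the tools and other things on the bench where they are.

Things in the scene. Friction and masses are not known exactly. Their poses are not given: they have to be found in the camera images.
- hatch: Fixed chute unit. Origin on the bench straight below the lever's pin; x points along the lever to its long end, z up. At -x: the grey curb under the flap (x -235 to -80 mm, 180 wide, top 60 mm high). Two cheeks (|y| 14 to 24 mm, tops 74 mm high) have open slots holding the pin. The stop's peg is on the -y side. Rubber pad under the long end: x 160 to 190 mm, top 21 mm above the bench.
- lever_pin (a point): Centre of the lever's cross pin (12 mm thick, 68 mm long), about which it rocks, 64 mm above the bench. The lever, a loose dark steel bar 22 x 10 mm, 0.45 kg, only lies in the slots; its long arm is 200 mm, its short arm 95 mm. A 16 mm cross roller 90 mm from the pin lies under the flap's lip.
- lever_pad (a point): Centre of the top face of the lever's widened long end (50 mm along, 45 mm across, 10 mm thick; 175 mm from the pin). At rest the lever slopes up to it by 0.25 rad, this point 111 mm above the bench; fully down, on the rubber pad, it slopes down 0.2 rad, this point 34 mm above the bench. Holding it down takes 2 to 8 N.
- flap (a joint): Opening angle of the flap in rad: 0 shut, about 0.26 with the lever fully down. Steel plate 155 x 180 x 10 mm, about 2 kg, hinged on the unit's far (-x) edge; it falls shut when let go.
- flap_lip (a point): Middle of the top edge of the flap's free lip, at the lever's side.
- stop (a joint): Angle of the swivelling stop in rad: 0 (up to 0.15 at the start) when its tongue lies across under the lever and blocks it, 1.5 at its end when the tongue lies alongside the lever, clear of it. It grows clockwise seen from above and stays where it is left (friction about 0.08 N m).
- stop_pivot (a point): On the stop's upright pivot axis, at the top of its bar, 83 mm above the bench, at x = 110, y = -60 mm of the unit. The bar is level, 16 mm wide, 20 mm thick; its tongue reaches 75 mm from the pivot, its tail 60 mm to the other side.
- stop_peg (a point): Top centre of the upright peg on the tail of the stop: 14 mm diameter, standing 45 mm up from the bar (83 to 128 mm above the bench), 55 mm from the pivot axis. At angle q of the stop it lies at (-sin q, -cos q) x 55 mm from the pivot in the unit's x, y; so push it towards the unit's -x, round its arc.
- gouge: Bystander: a carving gouge with a wooden handle, 190 mm long, lying beside the lever; origin at its underside.
- offcut: Bystander: a wooden offcut, 60 x 40 x 30 mm, lying near the stop; origin at its underside.
- oil_tin: Bystander: an oil tin, 68 mm diameter, 100 mm tall, upright; origin at its underside.
- glue: Bystander: a glue bottle, 56 mm diameter, 120 mm tall, upright; origin at its underside.
- mallet: Bystander: a wooden mallet, 230 mm long, lying; origin at its underside.
- rule: Bystander: a steel rule, 200 x 28 x 5 mm, lying beyond the long end of the lever; origin at its underside.
- brush: Bystander: a bench brush, 180 mm long, lying; origin at its underside.

How it is judged:
By the outcome, as a careful person would: the job done as asked, in the order asked, and still so for the second after the job is handed in, while the arm keeps its last pose, push and grip.
It also fails if it takes over 40 s, if anything falls off the work surface, if the arm or the gripper's body presses on something with over 40 N, if the wrist force passes 120 N, or if a joint passes its speed limit or range.

### The arm

A 6-joint arm with a two-finger parallel gripper is mounted at the origin on the work surface. World frame = base frame: x ahead of the robot, y to its left, z up, the work surface at z = 0. Lengths are in m, angles in rad, forces in N, time in s.
With the tool pointing down it reaches from about 0.275 to 0.75 m from the base axis. Payload 10.2 kg.
Tool frame: the origin (TCP) lies midway between the tips of the shut fingers; the grasp point (between the pads) lies 19 mm behind it (env.hold_point_z is the distance from the TCP to the grasp point, in m); x points along the fingers, z is the direction in which the jaws open and shut, and the axes are right-handed (so a half turn about x gives the same grasp; the last joint's range is limited). The gripper opens to 85 mm and grips with 20 to 120 N. Pads are 22 mm wide; open, the fingers measure 114 mm over their backs; the gripper's body (76 mm by 85 mm) begins 54 mm behind the grasp point. The pads swing forward as they close: fully open they stand 13 mm farther back than shut.
Start: joints at [-1.476, 0.313, 1.498, -0, 1.331, -0.223], TCP at [0.164, -0.499, 0.231] pointing down, gripper open.
Joint ranges: [-2.94, 2.94], [-0.97, 2.17], [0.19, 2.56], [-1.23, 4.37], [0.02, 3.11], [-2.88, 2.88]. Speed limits (rad/s): [2.39, 2.39, 3.01, 3.14, 3.14, 3.14].

### API

Orientations are given as a unit quaternion [x, y, z, w].
In Python, from bench import env, kinematics, monitor, eyes, job gives the robot as it stands. The module is installed in compiled form; this text tells all that it offers. Calls block until the motion is done:
- env.reach(position, orientation): joint-space move of the TCP to a pose.
- env.movel(position, velocity=0.15, frame=None, guard=None): straight line of the TCP; frame=None keeps the orientation; velocity is the mean speed in m/s. With guard (N) it stops when the force on the tool has changed by that much, and returns True; else False.
- env.set_joints(angles): joint-space move.
- env.release() and env.close_gripper(effort=None): open the fingers fully, or close them until they stop; effort is the grip in N (None keeps the last).
- env.hold(seconds).
- kinematics.ik(position, orientation): joint angles nearest the present ones, or None.
- monitor.sense(): the state.
- eyes.grab_frame(name): name is "side" or "top" or "wrist"; returns a dict with "frame" (420x560x3 uint8, red, green, blue), "mtx" (3x3 intrinsics, pixels), "view" (4x4, takes a point from world to camera coordinates). Camera axes: x right, y down, z forward; pixel columns grow to the right and rows downward; lengths in m; the calibration is good to about 2 mm. A picture is of the moment at which its call begins. There is no depth.
A pose or a line that the arm cannot do raises env.MotionError and nothing moves.
- job.hand_in(): hands the job in, once; it reports no verdict.
The state is a dict: "clock": time; "joints": joint angles; "qvel": joint speeds; "joint_efforts": joint torques, N m; "position": TCP position; "ee_rot": TCP orientation; "contact_force": force on the tool from outside, world axes, zero at the start; "ft_torque": the same for the moment, N m; "finger_gap": opening from 0.0 (shut) to 1.0 (fully open).
Only numpy, scipy, OpenCV 4.12 (cv2) and the standard library are available. Lean on these libraries where they do the work, as an engineer would, in place of code of your own. Each camera call takes 0.05 s, during which the arm holds its last target.

## Working session

There is one attempt and no reset: what is moved stays moved. The work goes in short steps, each a Python script; the robot and the scene stay as the last script left them, time stands still between calls to the robot, and variables do not carry over. Pictures are saved under pics/ and viewed, and the job is handed in when it is done.

```bash
mkdir -p pics
python3 - <<'E'
from bench import env,kinematics,monitor,eyes,job
import cv2,numpy as np
for n in ["side","top","wrist"]:
    d=eyes.grab_frame(n); cv2.imwrite(f"pics/{n}0.png",d["frame"][:,:,::-1]); np.savez(f"{n}0.npz",**d)
    V=d["view"]; print(n, d["mtx"].round(1).tolist(), (-V[:3,:3].T@V[:3,3]).round(3), V[2,:3].round(2))
s=monitor.sense(); print(s)
E
```

```text
side [[397.4, 0.0, 284.4], [0.0, 397.4, 207.4], [0.0, 0.0, 1.0]] [ 0.52  -0.588  0.67 ] [ 0.06  0.78 -0.62]
top [[485.3, 0.0, 280.5], [0.0, 485.3, 204.9], [0.0, 0.0, 1.0]] [0.407 0.096 1.255] [ 0.15  0.   -0.99]
wrist [[298.2, 0.0, 279.0], [0.0, 298.2, 206.2], [0.0, 0.0, 1.0]] [ 0.245 -0.471  0.374] [-0.31 -0.1  -0.95]
{'clock': 0.15, 'joints': array([-1.47639822e+00,  3.13332140e-01,  1.49822757e+00, -1.84725212e-05,
        1.33100800e+00, -2.23442550e-01]), 'qvel': array([-0.00075673, -0.00303416, -0.00375883, -0.00141387,  0.00021123,
       -0.00056286]), 'joint_efforts': array([ 7.34208497e-04, -4.12367356e+01, -2.59797210e+01, -2.28477365e-04,
        3.22985223e-03,  1.95370205e-05]), 'position': array([ 0.16401592, -0.49852834,  0.23087426]), 'ee_rot': array([ 0.41482672,  0.57305862, -0.41431715,  0.57259401]), 'contact_force': array([-0.16672458,  0.08331611, -0.09135286]), 'ft_torque': array([0.04904928, 0.02892304, 0.01866273]), 'finger_gap': 0.9991324004298572}
```

View pics/top0.png

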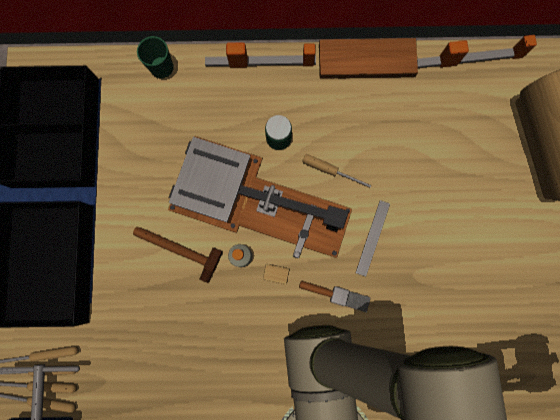

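View pics/side0.png

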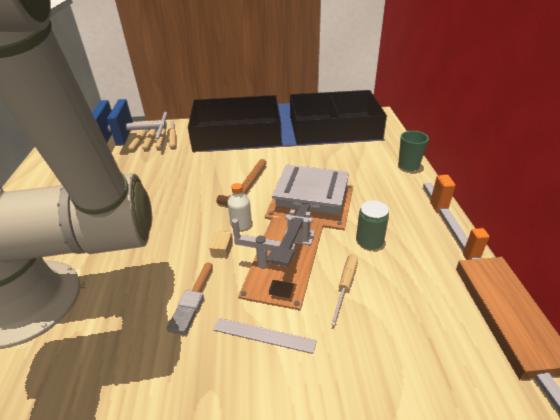

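Run:
```python
import cv2
a=cv2.imread("pics/top0.png")[120:320,150:410]; cv2.imwrite("pics/top0c.png",cv2.resize(a,None,fx=3,fy=3,interpolation=2))
a=cv2.imread("pics/side0.png")[150:350,160:410]; cv2.imwrite("pics/side0c.png",cv2.resize(a,None,fx=3,fy=3,interpolation=2))
```

```text
(no output)
```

View pics/top0c.png

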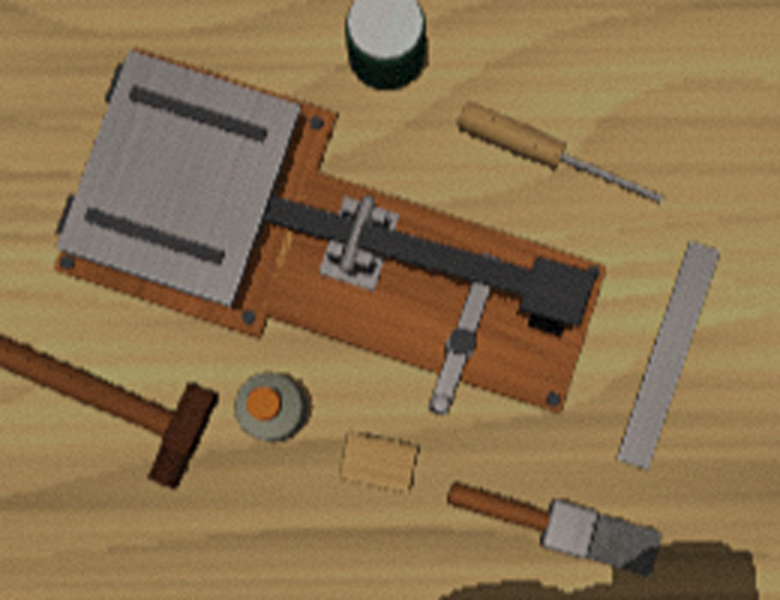

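View pics/side0c.png

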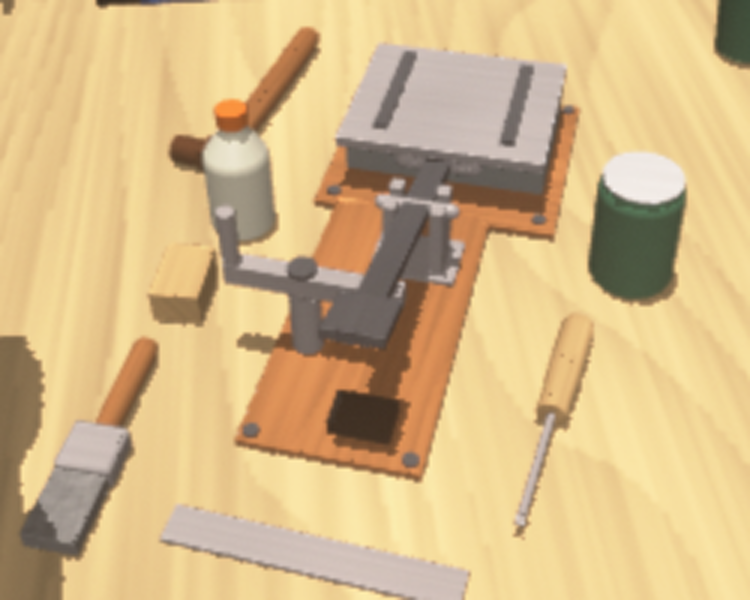

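```bash
cat > h.py <<'E'
import numpy as np
def ray(d,p):
    V=np.array(d["view"]);r=V[:3,:3].T@np.linalg.solve(d["mtx"],[p[0],p[1],1.]);return -V[:3,:3].T@V[:3,3],r/np.linalg.norm(r)
def onz(d,p,z):
    c,r=ray(d,p);return c+r*(z-c[2])/r[2]
def tri(d1,p1,d2,p2):
    c1,r1=ray(d1,p1);c2,r2=ray(d2,p2)
    s=np.linalg.lstsq(np.c_[r1,-r2],c2-c1,rcond=None)[0];a=c1+s[0]*r1;b=c2+s[1]*r2
    return (a+b)/2,np.linalg.norm(a-b)
def proj(d,P):
    q=d["view"]@np.r_[P,1];u=d["mtx"]@q[:3];return u[:2]/u[2]
E
python3 - <<'E'
from h import *
t=np.load("top0.npz");s=np.load("side0.npz")
T=lambda a,b:(a/3+150-.33,b/3+120-.33); S=lambda a,b:(a/3+160-.33,b/3+150-.33)
for n,z,a,b in [("pivot",.083,(462,340),(302,267)),("peg",.128,(440,404),(225,211)),("pad",.111,(557,288),(360,320)),("pin",.070,(358,234),(417,207))]:
    print(n,onz(t,T(*a),z).round(4),onz(s,S(*b),z).round(4),tri(t,T(*a),s,S(*b)))
for n,z,a in [("flapNE",.07,(302,102)),("flapSE",.07,(237,306)),("boardE1",.008,(606,266)),("boardE2",.008,(562,411)),("bolt1",.01,(595,272)),("bolt2",.01,(553,400)),("bolt3",.01,(67,262)),("bolt4",.01,(317,123)),("glue",.12,(263,403)),("offc",.03,(380,462))]: print(n,onz(t,T(*a),z).round(4))
P={n:onz(t,T(*a),z)[:2] for n,z,a in [("pivot",.083,(462,340)),("peg",.128,(440,404)),("pad",.111,(557,288)),("pin",.070,(358,234))]}
x=P["pad"]-P["pin"];print(np.linalg.norm(x),np.arctan2(x[1],x[0]));
print(np.linalg.norm(P["peg"]-P["pivot"]))
E
```

```text
pivot [0.5128 0.0441 0.083 ] [0.5126 0.0474 0.083 ] (array([0.51260221, 0.0442086 , 0.08592893]), np.float64(0.0001237119743470601))
peg [0.4596 0.0641 0.128 ] [0.4615 0.0628 0.128 ] (array([0.46049881, 0.06418136, 0.12671932]), np.float64(0.0017703879567496986))
pad [ 0.5504 -0.0308  0.111 ] [ 0.5485 -0.038   0.111 ] (array([ 0.55000044, -0.03153505,  0.10462273]), np.float64(0.002336362465608037))
pin [0.6029 0.1273 0.07  ] [0.6049 0.12   0.07  ] (array([0.60492504, 0.12753955, 0.06346031]), np.float64(0.0017809272943569365))
flapNE [0.7156 0.1729 0.07  ]
flapSE [0.5447 0.2272 0.07  ]
boardE1 [ 0.5818 -0.0851  0.008 ]
boardE2 [ 0.4576 -0.0431  0.008 ]
bolt1 [ 0.5764 -0.0752  0.01  ]
bolt2 [ 0.467  -0.0355  0.01  ]
bolt3 [0.5923 0.381  0.01  ]
bolt4 [0.7121 0.1638 0.01  ]
glue [0.4628 0.2014 0.12  ]
offc [0.4167 0.1123 0.03  ]
0.16662009195480243 -1.8917600995012895
0.05688908701763146
```

```bash
cat >> h.py <<'E'
from scipy.spatial.transform import Rotation as R
yaw=-1.885; ux=np.array([np.cos(yaw),np.sin(yaw)]); uy=np.array([-ux[1],ux[0]])
O=np.array([.6036,.1295]); piv=np.array([.5128,.0447])
def peg(q): return piv+.055*(-np.sin(q)*ux-np.cos(q)*uy)
def tan(q): return -np.cos(q)*ux+np.sin(q)*uy
def quat(yd):  # tool y along horizontal yd, x down
    X=np.array([0,0,-1.]);Y=np.r_[yd,0];return R.from_matrix(np.c_[X,Y,np.cross(X,Y)]).as_quat()
E
python3 - <<'E'
from h import *
from bench import env,kinematics,monitor
np.set_printoptions(precision=3,suppress=True)
for s in (1,-1):
  for q in (-.1,.4,.8,1.2,1.5):
    p=peg(q)-.02*tan(q)
    print(s,q,p,kinematics.ik(np.r_[p,.097],quat(s*tan(q))))
  print(kinematics.ik(np.r_[O+.17*ux,.034],quat(s*uy)),kinematics.ik(np.r_[O+.17*ux,.034],quat(s*ux)))
E
```

```text
1 -0.1 [0.455 0.037] [-0.177  0.329  1.867 -0.     0.945  0.037]
1 0.4 [0.458 0.066] [-0.112  0.341  1.849 -0.     0.951  0.602]
1 0.8 [0.471 0.085] [-0.066  0.371  1.805 -0.     0.966  1.048]
1 1.2 [0.49  0.098] [-0.037  0.411  1.743 -0.     0.988  1.478]
1 1.5 [0.507 0.103] [-0.027  0.444  1.69  -0.     1.007  1.788]
[-0.271  0.602  1.625 -0.     0.914  1.614] None
-1 -0.1 [0.455 0.037] None
-1 0.4 [0.458 0.066] [-0.112  0.341  1.849 -0.     0.951 -2.539]
-1 0.8 [0.471 0.085] [-0.066  0.371  1.805 -0.     0.966 -2.094]
-1 1.2 [0.49  0.098] [-0.037  0.411  1.743 -0.     0.988 -1.664]
-1 1.5 [0.507 0.103] [-0.027  0.444  1.69   0.     1.007 -1.354]
[-0.271  0.602  1.625 -0.     0.914 -1.527] [-0.271  0.602  1.625 -0.     0.914  0.044]
```

Run:
```python
from h import *
from bench import env,kinematics,monitor,eyes
import cv2
env.close_gripper(20)
q=0.05;p=peg(q)-.045*tan(q)
env.reach(np.r_[p,.2],quat(tan(q)))
env.movel(np.r_[p,.097],.12,guard=8)
for n in ["side","top"]:
    d=eyes.grab_frame(n);a=d["frame"][:,:,::-1]
    a=a[150:350,160:410] if n=="side" else a[120:320,150:410]
    cv2.imwrite(f"pics/{n}1c.png",cv2.resize(a,None,fx=3,fy=3,interpolation=2))
s=monitor.sense();print(s["clock"],s["position"],s["contact_force"],s["finger_gap"])
```

```text
4.15 [0.44577408 0.02215904 0.09763718] [0.08666131 0.27330399 0.41382128] -0.002566449538273044
```

View pics/side1c.png

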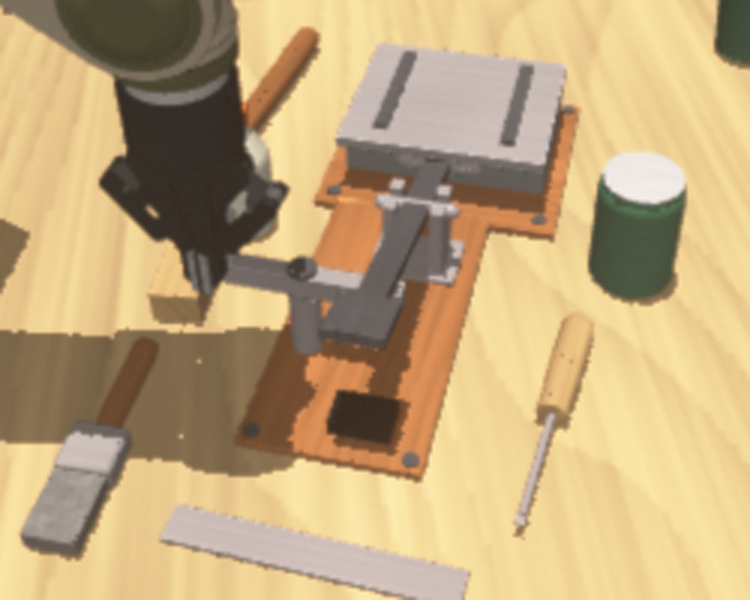

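View pics/top1c.png

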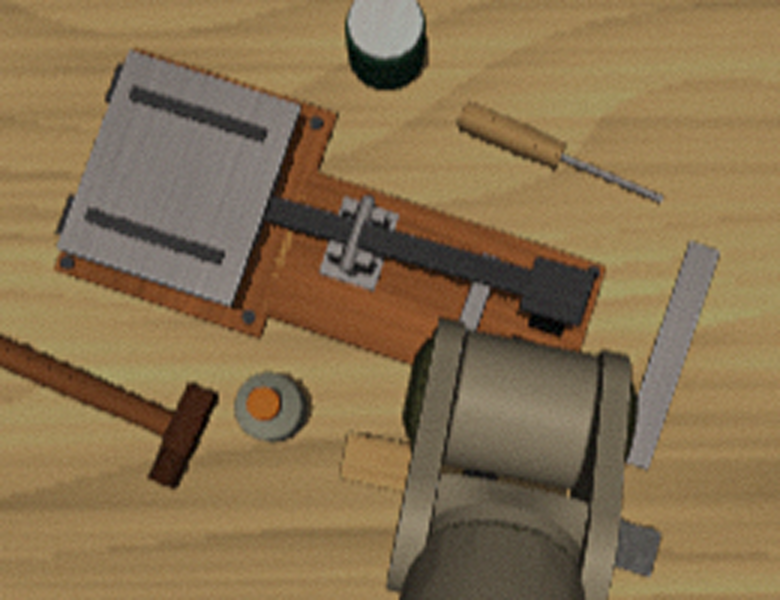

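Run:
```python
from h import *
from bench import env,kinematics,monitor,eyes
import cv2
np.set_printoptions(precision=3,suppress=True)
d=.018
for q in list(np.arange(.05,1.5,.16))+[1.5,1.56,1.62,1.68]:
    p=peg(q)-d*tan(q)
    g=env.movel(np.r_[p,.097],.07,frame=quat(tan(q)),guard=12)
    s=monitor.sense();print(round(q,2),g,s["clock"],s["position"],s["contact_force"])
    if g: break
for n in ["side","top"]:
    dd=eyes.grab_frame(n);a=dd["frame"][:,:,::-1]
    a=a[150:350,160:410] if n=="side" else a[120:320,150:410]
    cv2.imwrite(f"pics/{n}2c.png",cv2.resize(a,None,fx=3,fy=3,interpolation=2))
```

```text
0.05 False 4.6833 [0.455 0.048 0.097] [ 0.457 -0.069 -0.358]
0.21 False 4.9917 [0.456 0.057 0.097] [0.098 0.034 0.518]
0.37 False 5.3 [0.459 0.065 0.097] [0.289 0.392 0.184]
0.53 False 5.6083 [0.463 0.074 0.097] [ 1.238 -0.506 -0.022]
0.69 False 5.9167 [0.468 0.081 0.097] [ 0.627 -0.397  0.675]
0.85 False 6.225 [0.474 0.088 0.097] [0.437 0.358 0.147]
1.01 False 6.5333 [0.482 0.093 0.097] [ 0.793  0.412 -0.866]
1.17 False 6.8417 [0.49  0.098 0.097] [ 0.141 -0.585 -0.84 ]
1.33 False 7.15 [0.499 0.101 0.097] [-0.66  -0.297 -0.107]
1.49 False 7.4583 [0.508 0.102 0.097] [-0.506 -0.526 -0.304]
1.5 False 7.7083 [0.508 0.102 0.097] [-1.44  -0.058 -0.295]
1.56 False 7.9583 [0.509 0.103 0.097] [-17.28    0.987  10.475]
1.62 False 8.2083 [0.509 0.104 0.096] [-33.843   6.329  18.189]
1.68 False 8.4583 [0.51  0.105 0.095] [-46.372  12.397  23.621]
```

View pics/side2c.png

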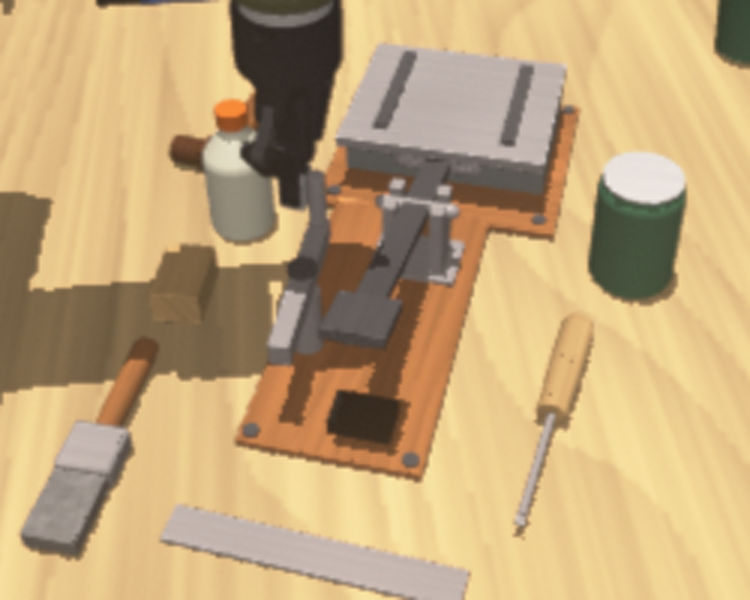

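View pics/top2c.png

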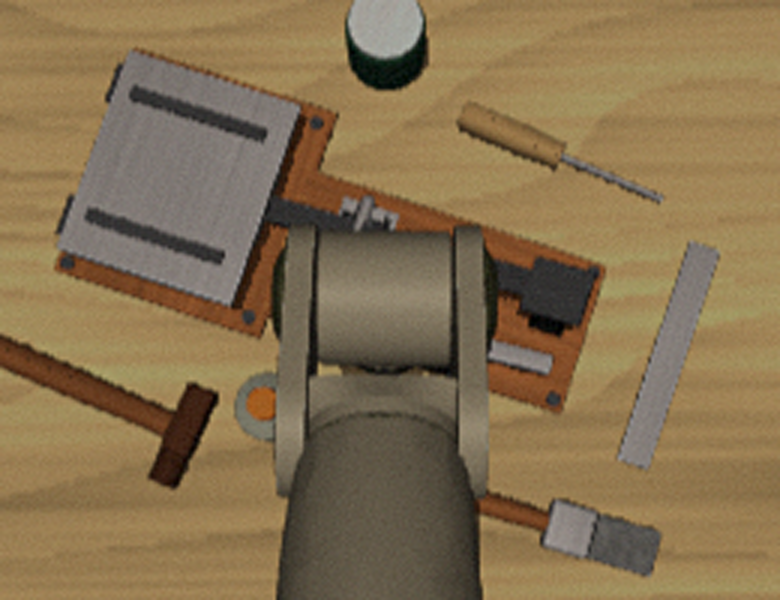

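Run:
```python
from h import *
from bench import env,kinematics,monitor,eyes
import cv2
np.set_printoptions(precision=3,suppress=True)
s=monitor.sense();p=s["position"]
env.movel(np.r_[p[:2]-.02*uy,.099],.08)
print(monitor.sense()["contact_force"])
env.movel(np.r_[p[:2]-.02*uy,.20],.15)
L=O+.17*ux; print(L)
env.movel(np.r_[L,.20],.15,frame=quat(uy))
s=monitor.sense();print(s["clock"],s["position"],s["contact_force"])
for n in ["side","top"]:
    dd=eyes.grab_frame(n);a=dd["frame"][:,:,::-1]; np.savez(f"{n}3.npz",**dd)
    a=a[150:350,160:410] if n=="side" else a[120:320,150:410]
    cv2.imwrite(f"pics/{n}3c.png",cv2.resize(a,None,fx=3,fy=3,interpolation=2))
```

```text
[ 0.556  0.364 -0.22 ]
[ 0.551 -0.032]
11.1 [ 0.551 -0.032  0.2  ] [-0.322 -0.174 -0.062]
```

View pics/side3c.png

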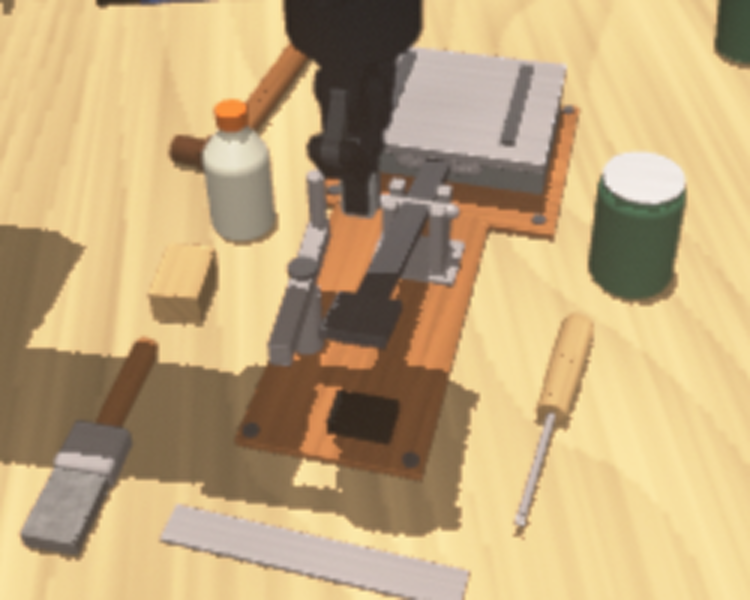

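View pics/top3c.png

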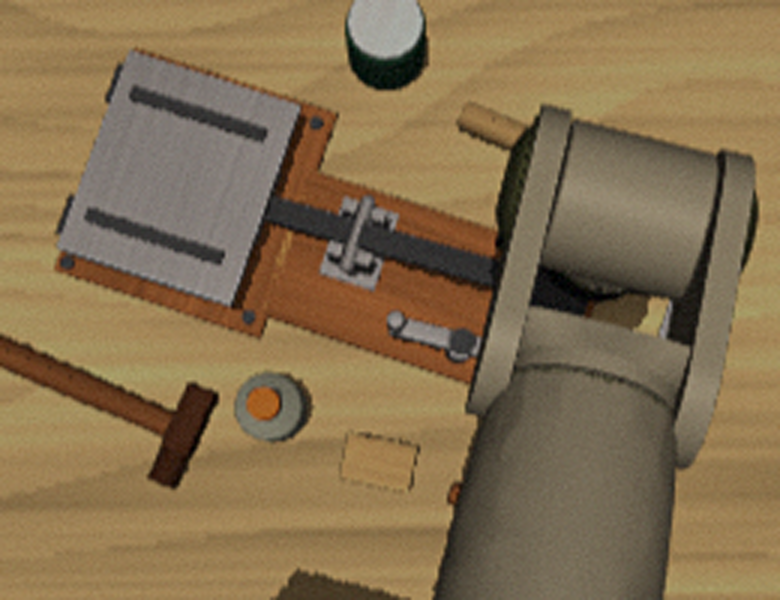

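Run:
```python
from h import *
from bench import env,kinematics,monitor,eyes
import cv2
np.set_printoptions(precision=3,suppress=True)
t=np.load("top3.npz");T=lambda a,b:(a/3+150-.33,b/3+120-.33)
v=onz(t,T(397,320),.128)[:2]-onz(t,T(462,340),.083)[:2]
print("q",np.arctan2(-(v@ux),-(v@uy)))
L=O+.17*ux
print(env.movel(np.r_[L,.12],.1,guard=15),monitor.sense()["contact_force"])
z=.12
while z>.026:
    z-=.008 if z>.05 else .002
    g=env.movel(np.r_[L,z],.05,guard=18)
    s=monitor.sense();print(round(z,3),g,s["clock"],s["position"],s["contact_force"])
    if g or (z<.05 and np.linalg.norm(s["contact_force"])>18): break
for n in ["side","top"]:
    dd=eyes.grab_frame(n);a=dd["frame"][:,:,::-1]; np.savez(f"{n}4.npz",**dd)
    a=a[150:350,160:410] if n=="side" else a[120:320,150:410]
    cv2.imwrite(f"pics/{n}4c.png",cv2.resize(a,None,fx=3,fy=3,interpolation=2))
```

```text
q 1.4882669980728096
False [0.234 0.68  0.237]
0.112 False 12.4583 [ 0.552 -0.032  0.112] [1.371 0.422 3.958]
0.104 False 12.7667 [ 0.551 -0.032  0.105] [-0.045 -1.424  6.449]
0.096 False 13.075 [ 0.551 -0.032  0.097] [ 0.431 -2.33   6.258]
0.088 False 13.3833 [ 0.551 -0.032  0.089] [ 0.532 -2.784  5.833]
0.08 False 13.6917 [ 0.551 -0.033  0.081] [-0.375 -3.378  5.301]
0.072 False 14.0 [ 0.551 -0.033  0.073] [ 0.384 -3.781  5.134]
0.064 False 14.3083 [ 0.551 -0.033  0.065] [ 0.439 -4.004  4.571]
0.056 False 14.6167 [ 0.551 -0.032  0.056] [ 0.087 -3.     3.832]
0.048 False 14.925 [ 0.551 -0.032  0.048] [ 1.673 -0.997  3.547]
0.046 False 15.175 [ 0.551 -0.032  0.046] [0.569 1.212 5.757]
0.044 False 15.425 [ 0.552 -0.032  0.045] [1.882 1.166 5.362]
0.042 False 15.675 [ 0.552 -0.032  0.043] [1.12  2.299 6.535]
0.04 False 15.925 [ 0.552 -0.032  0.041] [2.665 1.306 6.469]
0.038 False 16.175 [ 0.552 -0.032  0.039] [1.608 3.06  6.752]
0.036 False 16.425 [ 0.552 -0.032  0.037] [2.801 1.611 5.531]
0.034 False 16.675 [ 0.552 -0.031  0.036] [-4.122  4.278 21.273]
```

View pics/side4c.png

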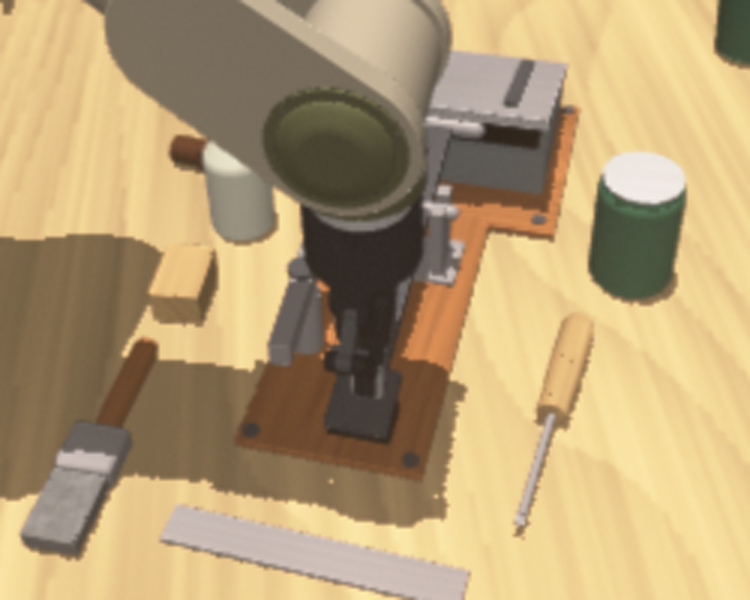

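View pics/top4c.png

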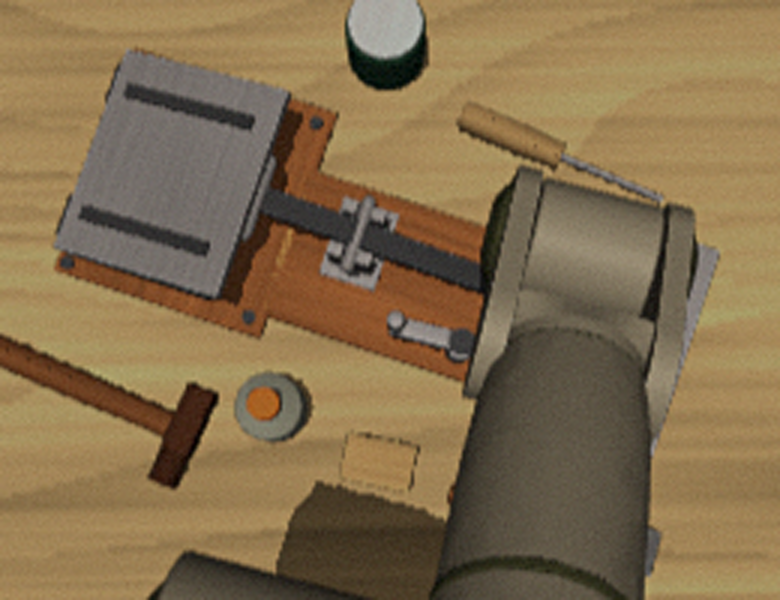

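Run:
```python
from h import *
from bench import env,monitor,job
np.set_printoptions(precision=3,suppress=True)
env.movel(np.r_[O+.17*ux,.0333],.05)
for i in range(3):
    env.hold(.4);s=monitor.sense();print(s["clock"],s["position"],s["contact_force"])
if 12<s["contact_force"][2]<40: job.hand_in();print("in")
```

```text
17.425 [ 0.552 -0.031  0.036] [-5.729  4.397 26.785]
17.825 [ 0.552 -0.031  0.036] [-6.362  5.165 27.678]
18.225 [ 0.552 -0.031  0.036] [-6.212  4.335 27.63 ]
the job is handed in; nothing more can be done
in
```

The flap is open, held by its lever, and I handed the job in with the arm still pressing the lever down.

- **Stop:** I pushed its peg round the arc with the shut fingertips until it met its end. The top picture then gave an angle of about 1.49 rad, against 1.5 at the end.
- **Lever:** I pressed the middle of its long end straight down. The push stayed at about 4 to 7 N until the lever met the rubber pad at a fingertip height of 36 mm. It then rose and held steady at about 28 N for over a second before hand-in, at 18.2 s of the 40 s allowed.
- **Last pictures:** taken just before a final 0.7 mm of extra press. They show the flap raised, the pin still in its slots and the stop alongside the lever. The gouge, offcut, oil tin, glue, mallet, rule and brush look unmoved, though the arm hides part of the rule and brush in the top view.

- **Push at the stop's end:** the 12 N guard on the stop push never triggered. Over the last three short steps against the end, the force climbed to about 53 N before I backed off. That was on the fingertips and below the 120 N wrist limit.
- **Flap angle:** I did not measure it. That it is fully open rests on the lever's height, the rise in force and the picture.

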